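# Spread a lock ring with pliers over an axle stub and hold it at the groove

### The arm

A 7-joint arm with a two-finger parallel gripper is mounted at the origin on the work surface. World frame = base frame: x ahead of the robot, y to its left, z up, the work surface at z = 0. Lengths are in mm, angles in degrees, forces in N, time in s.
With the tool pointing down it reaches from about 400 to 875 mm from the base axis. Payload 19.3 kg.
Tool frame: the origin (TCP) lies at the very end of the fingers, on their centre line; the grasp point (between the pads) lies 19 mm behind it; z points along the fingers, y is the line along which they close (so a half turn about z gives the same grasp; the last joint's range is limited). The gripper opens to 85 mm and grips with 20 to 120 N. Pads are 22 mm wide; open, the fingers measure 114 mm over their backs; the gripper's body (76 mm by 85 mm) begins 54 mm behind the grasp point. The pads swing forward as they close: fully open they stand 13 mm farther back than shut.
Start: joints at [-74.439, 29.874, -2.08, 91.645, 1.215, 58.505, -6.463], TCP at [209.508, 588.83, 231.291] pointing down, gripper open.
Joint ranges: [-166.77, 166.77], [-17.47, 122.26], [-85.68, 81.53], [9.62, 139.38], [-72.42, 252.41], [9.2, 110.78], [-144.41, 144.41]. Speed limits (degrees/s): [108.29, 108.29, 136.94, 136.94, 172.46, 172.46, 172.46].

### API

Orientations are given as [roll, pitch, yaw] about the fixed x, y, z axes, in that order (R = Rz(yaw) Ry(pitch) Rx(roll)).
In Python, from workcell import arm gives the robot as it stands.
- The arm moves only by the tool arm_command, never from a script. Its argument "deltas" is a list of rows, each an object of numbers: "x", "y", "z": the shift along the world's x, y, z in cm; "rx", "ry", "rz": the turn, a rotation vector about the world's x, y, z in rad. A call has 1 to 12 rows; each row is the pose to reach, as a shift and turn from the pose commanded when the call began; what a row does not reach only later rows make up. A row lasts 1/10 s, in which the tool goes at most 50 mm and 8.59 degrees, less where a joint would pass 70% of its speed; a pose out of reach is approached as far as the arm can. A call with a gripper value outside its range is refused whole. "hand" is the finger opening in cm, from 0 to 8.54, set as the call begins (left out, the last holds). The fingers move at their own pace and stop on an object; "newtons" is the grip in N (left out, the last holds). Time passes only in rows, so rows that repeat a pose let the fingers close. It gives the time, the measured TCP pose, the force, the opening and the grip force at its end, in the units of the state.
- arm.get_obs(): the state, without advancing time (a new reading comes with each control period).
- arm.read_camera(name): name is "side" or "top"; returns a dict with "pixels" (420x560x3 uint8, red, green, blue), "z_map" (420x560 float32, mm along the optical axis (not along the pixel's ray), 0 where there is no reading), "fov_y" (degrees; the focal length in pixels is half the picture's height over the tangent of half this angle, whatever the lens; pixels are square), "cx", "cy" (the principal point, pixels), "k1" (the pictures are not rectified: a ray, as slopes to the right and down, at radius r is drawn at 1 + k1 r^2 times it, then the intrinsics apply), "origin" and "rotation" of the camera in the world. Camera axes: x right, y up, looking along -z (the intrinsics and any distortion apply to the point x, -y, -z); pixel columns grow to the right and rows downward; lengths in mm; the calibration is good to about 2 mm. A picture is of the moment at which its call begins.
- arm.job_done(): hands the job in; it is judged then, once.
The state is a dict: "clock": time; "qpos": joint angles; "joint_velocities": joint speeds; "joint_efforts": joint torques, N m; "position": TCP position; "tcp_rot": TCP orientation; "ft_force": force on the tool from outside, world axes, zero at the start; "moment": the same for the moment, N m; "width": opening from 0.0 (shut) to 1.0 (fully open); "finger_force": force on a finger pad.
Only numpy, scipy, OpenCV 4.12 (cv2) and the standard library are available. Lean on these libraries where they do the work, as an engineer would, in place of code of your own. Each camera call takes 0.05 s, during which the arm holds its last target. There are 200 camera calls.

### The job

Take the spreading pliers out of their stand, put their closed tips in the gap of the open lock ring on the wooden block, squeeze the handles until the ring is fully spread, and lift it off. From above, pass the spread ring down around the upright axle stub until it is level with the middle of the groove. Finish holding it there: pliers squeezed, ring still fully spread, level and centred, clear of the stub and carried by nothing but the pliers; put nothing down, and leave the jar, bushing and screwdriver alone.

Things in the scene. Friction and masses are not known exactly. Their poses are not given: they have to be found in the camera images.
- pliers: Steel spreading pliers, 170 mm long, upright, tips down; same after a half turn about z. Origin: midway between the tips, at their lowest point when spread (shut, they reach 3 mm lower); z up to the handles, y the line along which handles close and tips spread. 190 g. Arms pivot at z = 78 mm in a head 26 mm (x) by 34 mm (y), z 70 to 86 mm. Squeezing the handles moves the tips APART; a spring shuts them.
- pliers_grip (a point): Grasp from above here: centre between the two rubber grips, 150 mm above the pliers' origin; axes as the pliers. Grips are 20 mm wide in x, z 131 to 173 mm, at rest 60 mm over their outsides (66 at the top); 33 mm is fully squeezed, against a stop. It takes 7 to 9 N, about 15 N with the ring on. A slight squeeze to 56 mm carries the tool, tips nearly shut.
- pliers_tips (a point): Between the two tips, 10 mm above the pliers' origin: level with the middle of the plain outer faces (z 3 to 20 mm, 8 mm thick in x) that push the ring's ears apart. Over both faces it is about 9 mm when shut, 38 mm when fully spread. Below them a foot 3 mm high stands out 2 mm on each side (12 mm over both when shut): the ring cannot drop off it.
- pliers_left (a joint): Spread of the pliers, rad turned by each arm: 0 handles released and tips shut, 0.20 fully squeezed and tips fully spread (against the stop).
- stand: Fixed aluminium stand, base 90 x 100 x 10 mm; origin at the centre of its underside, same axes as the pliers in it. Two uprights 90 mm high leave a slot 14 mm wide in x, open at both y ends, in which the arms hang with the tips clear of the base; lips 8 mm high round the pivot head. Lift the pliers straight up by 90 mm or more to clear it.
- ring: Open steel lock ring, C shape 4 mm thick, 30 g, lying flat: a back (x = -24 mm) and two springy arms 6 mm wide, ending in parallel ears from x = 12 to 38 mm. Origin: centre of its opening, on the underside; x towards the gap, z up. Gap between ears 20 mm relaxed, 38 mm spread (5 to 6 N). Spread, it is a 41 mm circle round the origin; relaxed, 32 mm wide, it cannot pass the stub.
- ring_center (a point): Centre of the ring's opening at mid-thickness (2 mm above the ring's origin). Axes as ring.
- ring_gap (a point): Midway between the ears at mid-thickness, 26 mm along x from the ring's centre: where the pliers' tips go in from above, with the pliers' y parallel to the ring's y, the ears level with the tips' plain faces (point pliers_tips here).
- ring_left (a joint): Turn of the ring's left (+y) arm, rad: 0 relaxed, 0.18 fully spread.
- ring_right (a joint): Turn of the ring's right (-y) arm, rad: 0 relaxed, 0.18 fully spread; always moves equally with the left.
- nest: Fixed wooden block 45 mm high that the ring lies on; origin on the table under the ring's centre, x towards the ring's gap at the start. Block from x = -30 to 40 mm, 60 mm wide; a slot across it from x = 15 to 34 mm, 33 mm deep, leaves the middle of the ears free below for the tips, their ends lie on its front wall; a brass boss of 26 mm diameter and 10 mm height stands up inside the ring.
- axle: Fixed gear unit: grey housing 130 x 130 x 50 mm, gear of 110 mm diameter to z = 62 mm, brass collar of 48 mm diameter to z = 70 mm, and the upright steel axle stub of 36 mm diameter up to z = 128 mm. Origin at the centre of its underside, stub along z.
- axle_groove (a point): On the stub's axis at mid-height of its groove, 100 mm above the table. The groove is 9 mm high (95.5 to 104.5 mm) and 29 mm in diameter.
- axle_top (a point): On the stub's axis at its top end, 128 mm above the table.
- jar: Bystander: closed jar, 60 mm diameter, 85 mm high; origin at centre of underside. Leave alone.
- bushing: Bystander: brass bushing standing on end, 42 mm diameter, 30 mm high; origin at centre of underside. Leave alone.
- screwdriver: Bystander: short screwdriver, 120 mm, lying across in front of the gear unit; leave alone.
Not all that is in view belongs to the job. Several things have the shape of the ring; the one meant has the colours described above.

How it is judged:
By the outcome, as a careful person would: the job done as asked, in the order asked, and still so for the second after the job is handed in, while the arm keeps its last pose, push and grip.
It also fails if it takes over 72 s, if anything falls off the work surface, if the arm or the gripper's body presses on something with over 40 N, if the wrist force passes 120 N, or if a joint passes its speed limit or range.

## Working session

There is one attempt and no reset: what is moved stays moved. The work goes in short steps, Python scripts to look and compute and a tool call to move; the robot and the scene stay as the last step left them, time stands still between calls to the robot, and variables do not carry over. Pictures are saved under pics/ and viewed, at most 10 in all, crops included, and the job is handed in when it is done.

Besides the shell and the picture viewer there is one more tool, called after "Call:" in YAML: its name, and indented under it one key for each argument. arm_command: Moves the arm, as the interface text tells. Its arguments: {"type":"object","properties":{"deltas":{"type":"array"},"hand":{"type":"number"},"newtons":{"type":"number"}},"required":["deltas"]}

```bash
mkdir -p pics; ls
cat > h.py <<'E'
import numpy as np, cv2
from workcell import arm
def cam(n):
    c=arm.read_camera(n); np.savez(''+n+'.npz',**c); return c
def load(n):
    return dict(np.load(''+n+'.npz'))
def K(c):
    H=c['pixels'].shape[0]; f=H/2/np.tan(np.radians(float(c['fov_y']))/2)
    return f
def slopes(c,uv):
    uv=np.atleast_2d(np.asarray(uv,float)); f=K(c)
    d=(uv-[float(c['cx']),float(c['cy'])])/f; s=d.copy()
    for _ in range(20): s=d/(1+float(c['k1'])*(s**2).sum(1,keepdims=True))
    return s
def ray(c,uv):
    s=slopes(c,uv); d=np.c_[s[:,0],-s[:,1],-np.ones(len(s))]
    return np.asarray(c['origin']),d@np.asarray(c['rotation']).T
def onz(c,uv,z):
    o,d=ray(c,uv); t=(z-o[2])/d[:,2]; return o+t[:,None]*d
def pts(c,uv):
    o,d=ray(c,uv); uv=np.atleast_2d(uv).astype(int); return o+d*np.asarray(c['z_map'])[uv[:,1],uv[:,0]][:,None]
def proj(c,P):
    q=(np.atleast_2d(P)-c['origin'])@np.asarray(c['rotation']); s=np.c_[q[:,0],-q[:,1]]/-q[:,2:]
    s=s*(1+float(c['k1'])*(s**2).sum(1,keepdims=True)); return s*K(c)+[float(c['cx']),float(c['cy'])]
def cloud(c):
    H,W=c['z_map'].shape; v,u=np.mgrid[:H,:W]; return pts(c,np.c_[u.ravel(),v.ravel()]).reshape(H,W,3)
def save(im,name): cv2.imwrite('pics/'+name+'.png',im[...,::-1])
E
python3 - <<'E'
from h import *
for n in('top','side'):
    c=cam(n); save(c['pixels'],n+'0'); print(n,c['origin'],c['fov_y'],c['k1'],np.round(c['rotation'],3).tolist())
print(arm.get_obs())
E
```

```text
pics
top [462.91518738  16.3093857  984.67078374] 51.346911951709274 -0.10037584106534612 [4.914, 1.541, -89.792]
side [209.50269409 467.15291196 797.56412923] 53.63224093525666 -0.08731674235451367 [38.67, -0.531, -140.431]
{'clock': 0.1, 'qpos': array([-74.4394113 ,  29.90482445,  -2.08211289,  91.66961533,
         1.21633556,  58.50590836,  -6.46483147]), 'joint_velocities': array([-0.04039384, -0.13060311, -0.07873993, -0.10161312, -0.04688961,
        0.01322732, -0.00132955]), 'joint_efforts': array([ 5.36743988e-03, -9.28477192e+01,  1.98541626e+00, -3.70530224e+01,
        1.83677726e-02,  5.38002103e-03, -2.84780054e-05]), 'position': array([209.41204941, 588.55358736, 230.79875912]), 'tcp_rot': array([-1.7994199e+02,  5.1708577e-03,  1.6041622e+02]), 'ft_force': array([ 0.42741749,  1.14165247, -0.281273  ]), 'moment': array([-0.01511686,  0.00731835,  0.00952039]), 'finger_force': 0.0, 'width': 1.002314156282363}
```

```bash
sed -i "s/^def K/from scipy.spatial.transform import Rotation as Ro\ndef K/; s/c=arm.read_camera(n);/c=arm.read_camera(n); c['rotation']=Ro.from_euler('xyz',c['rotation'],degrees=True).as_matrix();/" h.py
python3 - <<'E'
from h import *
for n in('top','side'):
    c=cam(n); print(n,c['origin']); C=cloud(c); print(C[::60,::80].round().astype(int)[...,2])
E
```

```text
top [462.91518738  16.3093857  984.67078374]
[[-256 -287 -312 -319 -327 -322 -305]
 [  47   -1   -3    1    1    2    3]
 [  61    1    2    0    2    1   -1]
 [   5    0    2    0   58    2   -2]
 [   3    0   -3   -2   -2   11   -3]
 [  -2    3    2   -3   -3   -2   -2]
 [  -4    0   -2    1    0   -1    1]]
side [209.50269409 467.15291196 797.56412923]
[[ 419  349  261  145  -23 -302 -421]
 [ 298  204   84  -81    0   91 -748]
 [ 162   41 -124    0    2   -1    3]
 [   8 -154   -5   -1   -1   -3   -1]
 [-167   -2   -1    1   18   -3  714]
 [ 123    1    2   49   -1  688  715]
 [ 115   -3   -1    0   -1  700  717]]
```

View pics/top0.png

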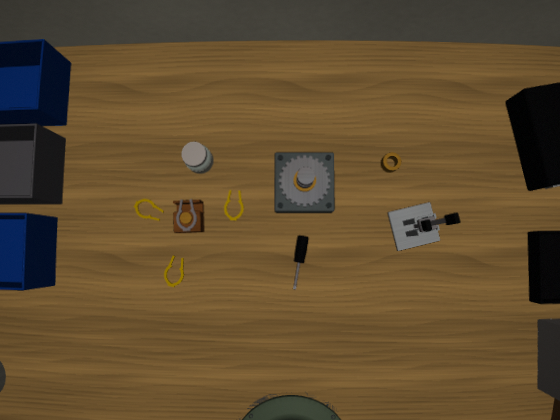

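View pics/side0.png

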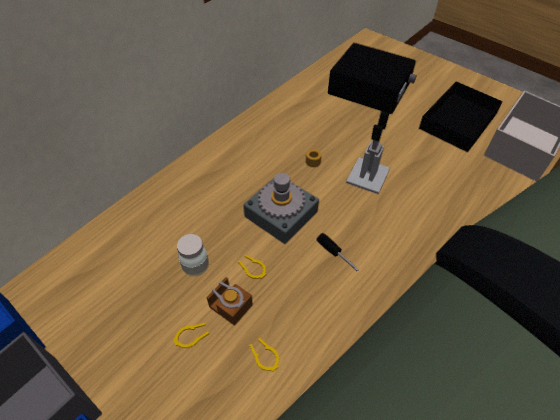

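Run:
```python
from h import *
t=load('top'); s=load('side')
a=cv2.resize(t['pixels'][170:300,120:260],None,fx=4,fy=4,interpolation=cv2.INTER_CUBIC)
b=cv2.resize(t['pixels'][140:260,370:470],None,fx=4,fy=4,interpolation=cv2.INTER_CUBIC)
im=np.zeros((520,800,3),np.uint8); im[:520,:560]=a; b=cv2.resize(b,(240,288)); im[:288,560:]=b
c=cv2.resize(s['pixels'][270:330,200:260],(230,230),interpolation=cv2.INTER_CUBIC); im[290:520,560:790]=c
save(cv2.convertScaleAbs(im,alpha=1.5),'crop1')
for n,c in(('top',t),('side',s)):
    C=cloud(c); X,Y,Z=C[...,0],C[...,1],C[...,2]
    px={'nest':(187,215),'axle':(304,180),'stand':(420,225),'jar':(197,157),'bush':(391,162)}
    for k,u in px.items():
        P0=onz(t,u,40)[0]; r=100
        m=(abs(X-P0[0])<r)&(abs(Y-P0[1])<r)&(Z>8)&(Z<260)
        h=np.histogram(Z[m],np.arange(5,215,10))[0]
        print(n,k,P0.round(),h.tolist())
    def box(lab,m,minarea=True):
        p=C[m][:,:2].astype(np.float32); r=cv2.minAreaRect(p); print(n,lab,len(p),np.round(r[0],1),np.round(r[1],1),round(r[2],1),'mean',C[m].mean(0).round(1),'medz',np.median(Z[m]).round(1))
    def near(u,r,z0,z1,zz):
        P=onz(t,u,zz)[0]; return (np.hypot(X-P[0],Y-P[1])<r)&(Z>z0)&(Z<z1)
    box('nest top',near((187,215),55,38,52,45))
    box('housing',near((304,180),105,43,55,50))
    box('gear',near((304,180),105,57,66,60))
    box('stub',near((304,180),60,115,150,120))
    box('standbase',near((420,225),85,5,15,10))
    box('plierhandles',near((445,220),80,125,200,150))
    box('jar',near((197,157),50,75,95,85))
```

```text
top nest [533. 230.  40.] [167, 40, 52, 263, 437, 50, 0, 0, 0, 0, 0, 0, 0, 0, 0, 0, 0, 0, 0, 0]
top axle [610. -26.  40.] [53, 0, 4, 60, 1532, 1478, 151, 11, 18, 14, 9, 19, 233, 0, 0, 0, 0, 0, 0, 0]
top stand [ 512. -278.   40.] [1096, 17, 17, 18, 23, 20, 18, 14, 51, 152, 60, 20, 22, 16, 25, 31, 40, 39, 141, 0]
top jar [662. 211.  40.] [20, 33, 38, 90, 76, 93, 18, 300, 200, 0, 0, 0, 0, 0, 0, 0, 0, 0, 0, 0]
top bush [ 650. -217.   40.] [113, 40, 186, 1, 0, 0, 0, 0, 0, 0, 0, 0, 0, 0, 0, 0, 0, 0, 0, 0]
top nest top 604 [532.4 230.2] [70.7 61.4] 2.8 mean [526.9 228.1  45.8] medz 45.7
top housing 1538 [605.8 -24.6] [125.5 128.7] 0.0 mean [602.1 -23.5  49.8] medz 49.8
top gear 1445 [605.5 -24.2] [112.6 114.8] 0.5 mean [604.6 -24.2  61.7] medz 61.8
top stub 252 [605.6 -24. ] [34.4 32.7] 70.9 mean [605.4 -24.1 127.5] medz 127.8
top standbase 1296 [ 514.6 -274. ] [126.6 107.8] 14.8 mean [ 509.5 -264.7    9.8] medz 9.9
top plierhandles 314 [ 511.6 -272.2] [20.2 66.3] 13.6 mean [ 512.8 -277.1  173.5] medz 181.1
top jar 500 [659.1 208.6] [51.8 51.1] 0.0 mean [659.1 208.4  84.4] medz 84.6
side ne
[... 403 characters left out ...]
0, 0, 0, 0]
side bush [ 650. -217.   40.] [79, 65, 106, 0, 0, 0, 0, 0, 0, 0, 0, 0, 0, 0, 0, 0, 0, 0, 0, 0]
side nest top 712 [530.3 231.7] [73.  61.5] 3.7 mean [523.4 233.5  45. ] medz 44.7
side housing 958 [606.9 -22.9] [132.  130.5] 0.3 mean [589.2  -1.6  49.1] medz 49.1
side gear 910 [605.2 -22.4] [108.1 106.3] 37.1 mean [600.8 -16.8  61.2] medz 61.3
side stub 199 [606.2 -23.2] [35.  34.6] 61.4 mean [604.5 -21.1 125.5] medz 126.7
side standbase 703 [ 511.6 -271.4] [ 91.7 102.3] 13.7 mean [ 506.7 -261.2    9.1] medz 9.1
side plierhandles 298 [ 512.2 -273.1] [20.4 68.7] 15.5 mean [ 510.2 -267.9  170.1] medz 172.3
side jar 479 [658.6 211.2] [52.3 52.3] 28.1 mean [657.3 212.1  83.5] medz 83.8
```

View pics/crop1.png

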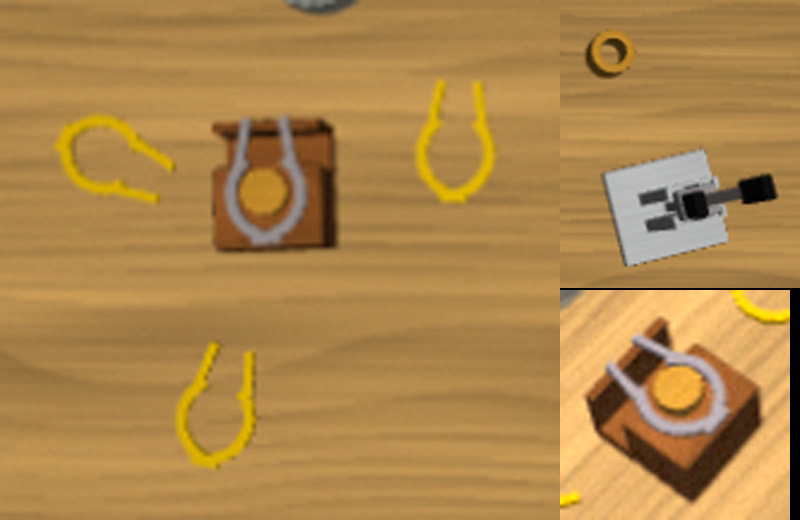

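Run:
```python
from h import *
for n in('top','side'):
    c=load(n); C=cloud(c); X,Y,Z=C[...,0],C[...,1],C[...,2]
    hsv=cv2.cvtColor(c['pixels'],cv2.COLOR_RGB2HSV).astype(int)
    near=(np.hypot(X-530,Y-231)<60)&(Z>30)
    b=near&(hsv[...,1]>150)&(hsv[...,2]>130)&(Z>50)
    v,u=np.nonzero(b); P=onz(c,np.c_[u,v],55); print(n,'boss',len(u),np.median(Z[b]),P.mean(0).round(1),cv2.minAreaRect(P[:,:2].astype(np.float32)))
    g=near&(hsv[...,1]<70)
    v,u=np.nonzero(g); P=onz(c,np.c_[u,v],49)[:,:2]; print('ring',len(u),'z',np.median(Z[g]),P.mean(0).round(1),cv2.minAreaRect(P.astype(np.float32)))
    # ear ends: x > 552
    q=P[P[:,0]>545]; ym=q[:,1].mean(); print('ears',q[q[:,1]>ym].mean(0),q[q[:,1]<ym].mean(0), P[:,0].max(),P[:,0].min())
    h=(np.hypot(X-512,Y+272.5)<60)&(Z>125); zz=Z[h]; print('handle top',np.percentile(zz,[50,90,97]))
    k=h&(hsv[...,2]<45); p=C[k&(Z>165)]; ym=-272.5
    for sgn in(1,-1):
        w=p[(p[:,1]-ym)*sgn>0]; print(len(w),w.mean(0).round(1))
    hd=(np.hypot(X-512,Y+272.5)<60)&(Z>80)&(Z<120); print('head',np.percentile(Z[hd],[25,50,75,95]),cv2.minAreaRect(C[hd][:,:2].astype(np.float32)))
```

```text
top boss 0 nan [nan nan nan] ((0.0, 0.0), (0.0, 0.0), 0.0)
ring 179 z 48.246338180968564 [529.6 230.2] ((532.491943359375, 230.62364196777344), (66.66390228271484, 43.94146728515625), 5.14564847946167)
ears [555.57668051 242.87045097] [555.24951606 218.77866398] 566.9264454219488 499.47065844403795
handle top [181.07149765 191.5779167  192.57583203]
86 [ 504.2 -244.3  186.7]
114 [ 516.7 -295.7  183. ]
head [ 96.33801533  98.95856219 105.01953203 112.59613208] ((511.56201171875, -272.68145751953125), (36.2492790222168, 47.38534927368164), 13.938531875610352)
side boss 110 53.90992133897271 [524.9 231.1  55. ] ((524.2340698242188, 230.77484130859375), (23.965656280517578, 21.995439529418945), 40.127708435058594)
ring 220 z 47.65705953185204 [528.1 232.1] ((531.9148559570312, 230.92640686035156), (43.13024139404297, 68.55039978027344), 84.749755859375)
ears [555.14966069 244.82960561] [554.43515814 221.07086582] 565.629429986175 497.813860017379
handle top [172.32761868 188.96666303 190.32650415]
88 [ 504.2 -243.4  179.9]
91 [ 516.8 -294.9  179.9]
head [ 92.53359034  97.29261977 103.46472583 111.9369057 ] ((510.7360534667969, -271.91400146484375), (36.58491134643555, 49.80139923095703), 14.178121566772461)
  return _methods._mean(a, axis=axis, dtype=dtype,
  ret = ret.dtype.type(ret / rcount)
<stdin>:7: RuntimeWarning: Mean of empty slice.
  ret = um.true_divide(
```

Call:
arm_command:
  deltas:
    - {"x": 3, "y": -1.5, "z": 0.3, "rz": -0.08}
    - {"x": 7.5, "y": -3.8, "z": 1, "rz": -0.2}
    - {"x": 11.8, "y": -6.3, "z": 1.5, "rz": -0.32}
    - {"x": 15.3, "y": -9, "z": 2, "rz": -0.43}
    - {"x": 18.7, "y": -11.9, "z": 2.5, "rz": -0.54}
    - {"x": 21.8, "y": -14.9, "z": 3, "rz": -0.64}
    - {"x": 24.6, "y": -18.2, "z": 3, "rz": -0.75}
    - {"x": 27.3, "y": -21.7, "z": 3, "rz": -0.86}
    - {"x": 29.7, "y": -25.3, "z": 3, "rz": -0.96}
    - {"x": 31.8, "y": -29.1, "z": 3, "rz": -1.07}
    - {"x": 33.6, "y": -33, "z": 3, "rz": -1.18}
    - {"x": 35.2, "y": -37.1, "z": 3, "rz": -1.28}
  hand: 8.5

```text
schema error: expected keys x, y, z, rx, ry, rz
```

Call:
arm_command:
  deltas:
    - {"x": 3, "y": -1.5, "z": 0.3, "rx": 0, "ry": 0, "rz": -0.08}
    - {"x": 7.5, "y": -3.8, "z": 1, "rx": 0, "ry": 0, "rz": -0.2}
    - {"x": 11.8, "y": -6.3, "z": 1.5, "rx": 0, "ry": 0, "rz": -0.32}
    - {"x": 15.3, "y": -9, "z": 2, "rx": 0, "ry": 0, "rz": -0.43}
    - {"x": 18.7, "y": -11.9, "z": 2.5, "rx": 0, "ry": 0, "rz": -0.54}
    - {"x": 21.8, "y": -14.9, "z": 3, "rx": 0, "ry": 0, "rz": -0.64}
    - {"x": 24.6, "y": -18.2, "z": 3, "rx": 0, "ry": 0, "rz": -0.75}
    - {"x": 27.3, "y": -21.7, "z": 3, "rx": 0, "ry": 0, "rz": -0.86}
    - {"x": 29.7, "y": -25.3, "z": 3, "rx": 0, "ry": 0, "rz": -0.96}
    - {"x": 31.8, "y": -29.1, "z": 3, "rx": 0, "ry": 0, "rz": -1.07}
    - {"x": 33.6, "y": -33, "z": 3, "rx": 0, "ry": 0, "rz": -1.18}
    - {"x": 35.2, "y": -37.1, "z": 3, "rx": 0, "ry": 0, "rz": -1.28}
  hand: 8.5

```text
clock: 1.4
position: [562.1, 216.4, 261.2]
tcp_rot: [-180.0, 0.0, 86.8]
ft_force: [-0.3, 0.7, -0.7]
width: 1.001
finger_force: 0.0
```

Call:
arm_command:
  deltas:
    - {"x": 1.3, "y": -4.2, "z": 0, "rx": 0, "ry": 0, "rz": -0.12}
    - {"x": 2.3, "y": -8.5, "z": 0, "rx": 0, "ry": 0, "rz": -0.23}
    - {"x": 3, "y": -12.8, "z": 0, "rx": 0, "ry": 0, "rz": -0.34}
    - {"x": 3.4, "y": -17.1, "z": 0, "rx": 0, "ry": 0, "rz": -0.45}
    - {"x": 3.4, "y": -21.4, "z": 0, "rx": 0, "ry": 0, "rz": -0.56}
    - {"x": 3.1, "y": -25.7, "z": 0, "rx": 0, "ry": 0, "rz": -0.67}
    - {"x": 2.4, "y": -30, "z": 0, "rx": 0, "ry": 0, "rz": -0.78}
    - {"x": 1.4, "y": -34.3, "z": 0, "rx": 0, "ry": 0, "rz": -0.89}
    - {"x": 0, "y": -38.6, "z": 0, "rx": 0, "ry": 0, "rz": -1.0}
    - {"x": -1.8, "y": -42.7, "z": 0, "rx": 0, "ry": 0, "rz": -1.11}
    - {"x": -3.6, "y": -46.5, "z": 0, "rx": 0, "ry": 0, "rz": -1.22}
    - {"x": -5, "y": -49, "z": 0, "rx": 0, "ry": 0, "rz": -1.279}

```text
clock: 2.6
position: [509.9, -274.8, 261.4]
tcp_rot: [180.0, 0.0, 13.4]
ft_force: [-0.0, 0.9, -0.5]
width: 0.994
finger_force: 0.0
```

Run:
```python
from h import *
for n in('top','side'):
    c=cam(n); print(n,c['origin'],np.asarray(c['rotation'])[2].round(3)); save(c['pixels'],n+'1')
    uv=proj(c,[[526,230,50],[511,-272,180],[605.5,-24,100]]).round().tolist(); print(uv)
o=arm.get_obs(); print(o['position'],o['tcp_rot'],o['qpos'])
```

```text
top [462.91518738  16.3093857  984.67078374] [-0.027  0.086  0.996]
[[186.0, 218.0], [440.0, 221.0], [304.0, 178.0]]
side [209.50269409 467.15291196 797.56412923] [0.009 0.625 0.781]
[[231.0, 295.0], [381.0, 123.0], [281.0, 187.0]]
[ 509.06020549 -275.91496454  261.59009105] [1.79931937e+02 4.26442568e-02 1.33605087e+01] [ -6.30419012  29.45361854  42.36898867  98.36833391 -22.20041015
  60.87859573 -33.25888429]
```

Call:
arm_command:
  deltas:
    - {"x": 0, "y": 0, "z": -2, "rx": 0, "ry": 0, "rz": 0}
    - {"x": 0, "y": 0, "z": -4, "rx": 0, "ry": 0, "rz": 0}
    - {"x": 0, "y": 0, "z": -5.5, "rx": 0, "ry": 0, "rz": 0}
    - {"x": 0, "y": 0, "z": -5.5, "rx": 0, "ry": 0, "rz": 0}

```text
clock: 3.1
position: [511.1, -271.2, 204.6]
tcp_rot: [-179.9, 0.1, 13.9]
ft_force: [-0.2, -0.5, -0.0]
width: 0.998
finger_force: 0.0
```

Run:
```python
from h import *
o=arm.get_obs(); print(o['position'],o['tcp_rot'])
ims=[]
for n,r in(('top',(180,370)),('side',(70,320))):
    c=cam(n); y,x=r; ims.append(cv2.resize(c['pixels'][y:y+100,x:x+100],(400,400),interpolation=cv2.INTER_CUBIC))
save(cv2.convertScaleAbs(np.hstack(ims),alpha=1.8),'g1')
```

```text
[ 511.11390541 -271.23238496  204.61926843] [-1.79906567e+02  1.25668955e-01  1.38520270e+01]
```

View pics/g1.png

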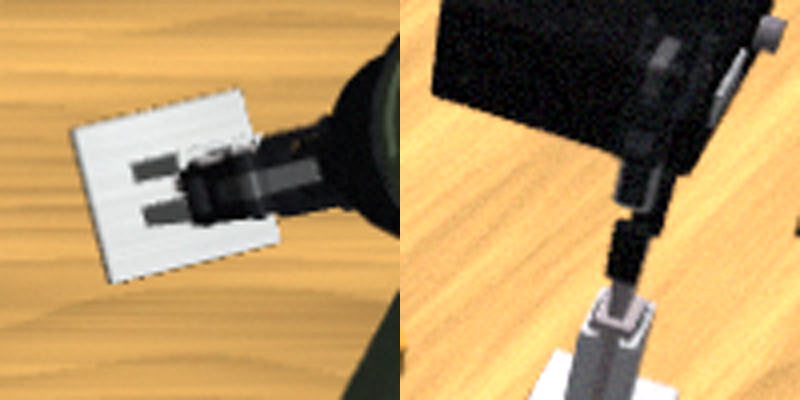

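Call:
arm_command:
  deltas:
    - {"x": 0, "y": 0, "z": -1, "rx": 0, "ry": 0, "rz": 0}
    - {"x": 0, "y": 0, "z": -2, "rx": 0, "ry": 0, "rz": 0}
    - {"x": 0, "y": 0, "z": -2.5, "rx": 0, "ry": 0, "rz": 0}
    - {"x": 0, "y": 0, "z": -2.5, "rx": 0, "ry": 0, "rz": 0}

```text
clock: 3.6
position: [511.2, -272.0, 180.5]
tcp_rot: [-180.0, 0.1, 13.8]
ft_force: [-0.1, 0.9, 0.2]
width: 0.993
finger_force: 0.0
```

Call:
arm_command:
  deltas:
    - {"x": 0, "y": 0, "z": -1, "rx": 0, "ry": 0, "rz": 0}
    - {"x": 0, "y": 0, "z": -2, "rx": 0, "ry": 0, "rz": 0}
    - {"x": 0, "y": 0, "z": -3, "rx": 0, "ry": 0, "rz": 0}
    - {"x": 0, "y": 0, "z": -3.4, "rx": 0, "ry": 0, "rz": 0}
    - {"x": 0, "y": 0, "z": -3.4, "rx": 0, "ry": 0, "rz": 0}

```text
clock: 4.1
position: [511.2, -272.1, 146.5]
tcp_rot: [-180.0, 0.1, 13.8]
ft_force: [0.1, 0.4, 0.3]
width: 0.996
finger_force: 0.0
```

Call:
arm_command:
  deltas:
    - {"x": 0, "y": 0, "z": 0, "rx": 0, "ry": 0, "rz": 0}
    - {"x": 0, "y": 0, "z": 0, "rx": 0, "ry": 0, "rz": 0}
    - {"x": 0, "y": 0, "z": 0, "rx": 0, "ry": 0, "rz": 0}
    - {"x": 0, "y": 0, "z": 0, "rx": 0, "ry": 0, "rz": 0}
    - {"x": 0, "y": 0, "z": 0, "rx": 0, "ry": 0, "rz": 0}
    - {"x": 0, "y": 0, "z": 0, "rx": 0, "ry": 0, "rz": 0}
  hand: 5.6
  newtons: 20

```text
clock: 4.7
position: [512.0, -272.6, 148.2]
tcp_rot: [179.9, -0.1, 13.8]
ft_force: [-1.0, -0.4, 5.8]
width: 0.659
finger_force: 6.7
```

Call:
arm_command:
  deltas:
    - {"x": 0, "y": 0, "z": 0.5, "rx": 0, "ry": 0, "rz": 0}
    - {"x": 0, "y": 0, "z": 1.5, "rx": 0, "ry": 0, "rz": 0}
    - {"x": 0, "y": 0, "z": 3, "rx": 0, "ry": 0, "rz": 0}
    - {"x": 0, "y": 0, "z": 5, "rx": 0, "ry": 0, "rz": 0}
    - {"x": 0, "y": 0, "z": 7, "rx": 0, "ry": 0, "rz": 0}
    - {"x": 0, "y": 0, "z": 9, "rx": 0, "ry": 0, "rz": 0}
    - {"x": 0, "y": 0, "z": 11, "rx": 0, "ry": 0, "rz": 0}
    - {"x": 0, "y": 0, "z": 12, "rx": 0, "ry": 0, "rz": 0}
    - {"x": 0, "y": 0, "z": 12, "rx": 0, "ry": 0, "rz": 0}

```text
clock: 5.6
position: [511.9, -272.4, 268.9]
tcp_rot: [179.9, -0.1, 13.8]
ft_force: [0.3, -0.6, -2.7]
width: 0.656
finger_force: 5.6
```

Run:
```python
from h import *
o=arm.get_obs(); print(o['position'],o['tcp_rot'],o['ft_force'],o['width'],o['finger_force'])
ims=[]
for n,r in(('top',(180,370)),('side',(60,320))):
    c=cam(n); y,x=r; ims.append(cv2.resize(c['pixels'][y:y+140,x:x+100],(400,560),interpolation=cv2.INTER_CUBIC))
save(cv2.convertScaleAbs(np.hstack(ims),alpha=1.8),'g2')
```

```text
[ 511.90258638 -272.41809711  268.85680116] [ 1.79938592e+02 -1.14993099e-01  1.37972170e+01] [ 0.34962535 -0.62844274 -2.71260279] 0.6562534582633256 5.647333386295941
```

View pics/g2.png

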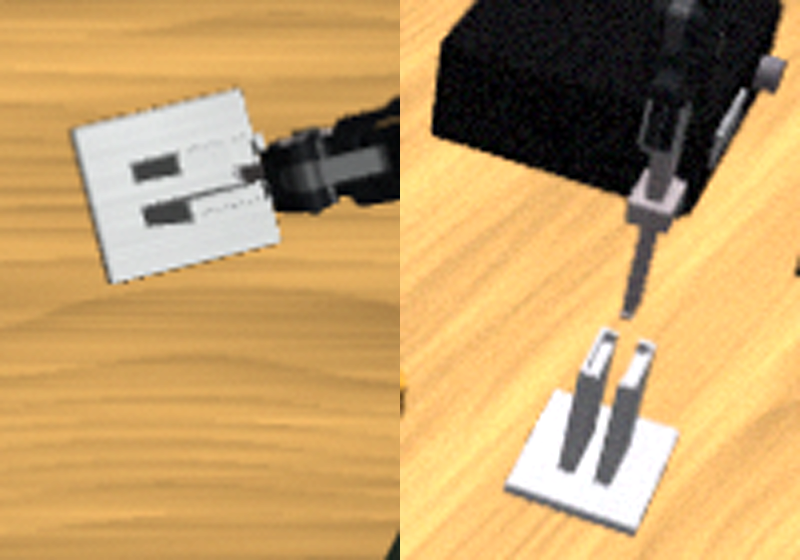

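Call:
arm_command:
  deltas:
    - {"x": 0.2, "y": 1, "z": 0, "rx": 0, "ry": 0, "rz": 0}
    - {"x": 0.4, "y": 3, "z": 0, "rx": 0, "ry": 0, "rz": -0.02}
    - {"x": 0.7, "y": 6, "z": 0, "rx": 0, "ry": 0, "rz": -0.03}
    - {"x": 1, "y": 9.5, "z": 0, "rx": 0, "ry": 0, "rz": -0.05}
    - {"x": 1.3, "y": 13.5, "z": 0, "rx": 0, "ry": 0, "rz": -0.06}
    - {"x": 1.6, "y": 17.5, "z": 0, "rx": 0, "ry": 0, "rz": -0.08}
    - {"x": 1.9, "y": 21.5, "z": 0, "rx": 0, "ry": 0, "rz": -0.09}
    - {"x": 2.2, "y": 25.5, "z": 0, "rx": 0, "ry": 0, "rz": -0.11}
    - {"x": 2.5, "y": 29.5, "z": 0, "rx": 0, "ry": 0, "rz": -0.12}
    - {"x": 2.8, "y": 33.5, "z": 0, "rx": 0, "ry": 0, "rz": -0.14}
    - {"x": 3.1, "y": 37.5, "z": 0, "rx": 0, "ry": 0, "rz": -0.15}
    - {"x": 3.4, "y": 41, "z": 0, "rx": 0, "ry": 0, "rz": -0.165}

```text
clock: 6.9
position: [544.7, 140.8, 266.5]
tcp_rot: [180.0, 0.1, 4.4]
ft_force: [0.0, -0.2, -2.2]
width: 0.654
finger_force: 5.6
```

Call:
arm_command:
  deltas:
    - {"x": 0.2, "y": 3.5, "z": 0, "rx": 0, "ry": 0, "rz": -0.01}
    - {"x": 0.4, "y": 6.5, "z": 0, "rx": 0, "ry": 0, "rz": -0.02}
    - {"x": 0.6, "y": 8.5, "z": 0, "rx": 0, "ry": 0, "rz": -0.03}
    - {"x": 0.7, "y": 9.4, "z": 0, "rx": 0, "ry": 0, "rz": -0.032}
    - {"x": 0.7, "y": 9.4, "z": 0, "rx": 0, "ry": 0, "rz": -0.032}
    - {"x": 0.7, "y": 9.4, "z": 0, "rx": 0, "ry": 0, "rz": -0.032}

```text
clock: 7.5
position: [552.4, 230.7, 267.1]
tcp_rot: [180.0, 0.0, 2.5]
ft_force: [0.1, -1.0, -3.0]
width: 0.657
finger_force: 5.6
```

Run:
```python
from h import *
o=arm.get_obs(); print(o['position'],o['tcp_rot'],o['ft_force'],o['width'],o['finger_force'])
ims=[]
for n,r in(('top',(140,120)),('side',(190,180))):
    c=cam(n); y,x=r; ims.append(cv2.resize(c['pixels'][y:y+140,x:x+100],(400,560),interpolation=cv2.INTER_CUBIC))
save(cv2.convertScaleAbs(np.hstack(ims),alpha=1.8),'g3')
```

```text
[552.36869063 230.66704775 267.085853  ] [1.79959965e+02 2.05805462e-02 2.46246799e+00] [ 0.08538611 -0.95049519 -3.02971999] 0.6569708958984991 5.647938600741327
```

View pics/g3.png

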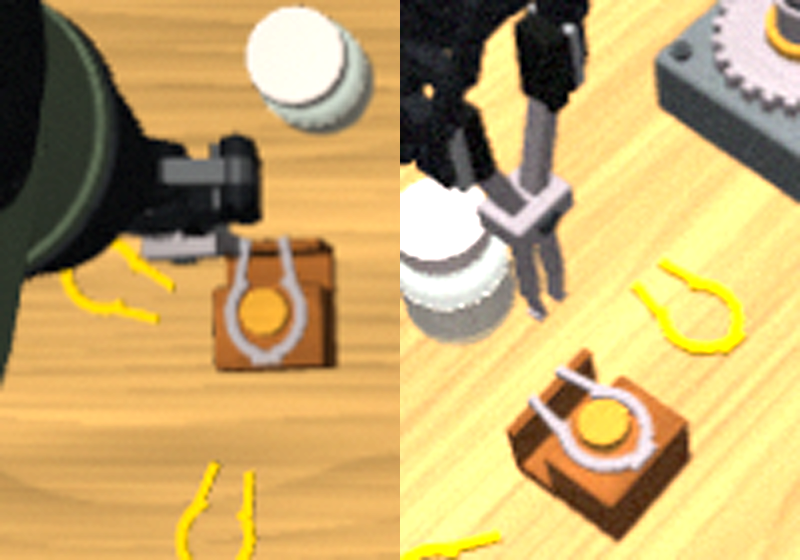

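Run:
```python
from h import *
for n in('top','side'):
    c=load(n); C=cloud(c); X,Y,Z=C[...,0],C[...,1],C[...,2]
    hsv=cv2.cvtColor(c['pixels'],cv2.COLOR_RGB2HSV).astype(int)
    g=(np.hypot(X-530,Y-231)<60)&(Z>38)&(Z<60)&(hsv[...,1]<85); g[:,:]&=True
    v,u=np.nonzero(g); P=onz(c,np.c_[u,v],48)[:,:2]
    m=P.mean(0); w,V=np.linalg.eigh(np.cov((P-m).T)); a=V[:,1]*np.sign(V[0,1]); print(n,len(P),'pca yaw',np.degrees(np.arctan2(a[1],a[0])),m)
    for x0 in (500,508,516,524,532,540,548,556):
        q=P[abs(P[:,0]-x0)<4]; 
        if len(q): ym=(q[:,1].max()+q[:,1].min())/2; print(x0,len(q),q[:,1].min().round(1),q[:,1].max().round(1),ym.round(1),end=' | ')
    print()
    # block edges
    b=(np.hypot(X-530,Y-231)<70)&(Z>36)&(Z<60)
    v,u=np.nonzero(b); B=C[b]; hull=B[:,:2]
    print('block',cv2.minAreaRect(hull.astype(np.float32)))
    for zz in((0,4)):pass
    t=(np.hypot(X-552,Y-231)<40)&(Z>110)&(Z<240)
    p=C[t]; print('tip zmin',p[:,2].min() if len(p) else None)
    for z0 in range(120,240,8):
        q=p[abs(p[:,2]-z0)<4]
        if len(q): print(z0,len(q),q.min(0).round(1)[:2],q.max(0).round(1)[:2],q.mean(0).round(1)[:2])
```

```text
top 192 pca yaw -1.9976671675819426 [527.76922991 230.10851723]
500 25 221.0 240.8 230.9 | 508 28 214.6 247.6 231.1 | 516 26 210.3 250.0 230.1 | 524 23 208.2 252.3 230.3 | 532 18 208.4 252.4 230.4 | 540 27 210.7 250.3 230.5 | 548 22 215.3 246.3 230.8 | 556 11 217.6 244.1 230.9 | 
block ((532.1906127929688, 230.1527099609375), (70.85335540771484, 61.41673278808594), 3.355025053024292)
tip zmin 136.60829954831104
136 10 [548.9 220.1] [557.  224.4] [552.3 221.7]
144 1 [548.6 225.1] [548.6 225.1] [548.6 225.1]
152 1 [549.2 219.9] [549.2 219.9] [549.2 219.9]
160 7 [549.  218.3] [556.2 225.3] [551.6 220.7]
168 4 [549.7 218.6] [555.5 219.2] [552.7 218.9]
176 5 [549.2 218.6] [555.  221.3] [551.4 219.6]
184 3 [550.4 219.3] [554.  219.6] [552.2 219.4]
208 2 [538.  226.3] [538.  233.6] [538.  229.9]
216 18 [537.8 212.5] [550.2 245.3] [541.3 226.8]
224 93 [538.5 212.1] [549.3 247. ] [543.5 228.4]
232 4 [546.3 222.7] [546.8 234.5] [546.5 228.8]
side 237 pca yaw -1.4322335512429025 [528.22653839 231.72738982]
500 28 222.4 242.4 232.4 | 508 45 212.7 250.0 231.3 | 516 25 210.3 253.5 231.9 | 524 22 2
[... 153 characters left out ...]
, 231.12210083007812), (72.64030456542969, 61.470497131347656), 3.0406911373138428)
tip zmin 135.31292421910416
136 16 [547.2 220. ] [555.  239.3] [551.  230.2]
144 17 [546.4 223.6] [555.1 239.8] [549.8 231.5]
152 16 [546.3 221.1] [554.7 240. ] [549.5 230.2]
160 28 [546.6 218.9] [556.  241.2] [549.6 231.7]
168 31 [547.4 218.4] [555.8 241.6] [549.9 230.7]
176 27 [546.7 218.8] [555.1 241.1] [549.9 232.7]
184 25 [546.4 218.4] [555.1 240.5] [548.7 231. ]
192 16 [546.9 220.4] [554.6 240.9] [549.1 234.7]
208 13 [537.  214.9] [558.2 246.7] [542.8 237.9]
216 65 [535.7 216.5] [561.7 247.5] [542.5 237.2]
224 190 [536.3 212.9] [564.2 247.5] [547.  232.8]
232 46 [545.5 215.7] [557.7 243.4] [549.3 228.2]
```

Call:
arm_command:
  deltas:
    - {"x": 0.03, "y": 0.16, "z": -1, "rx": 0, "ry": 0, "rz": 0}
    - {"x": 0.03, "y": 0.16, "z": -3, "rx": 0, "ry": 0, "rz": 0}
    - {"x": 0.03, "y": 0.16, "z": -5, "rx": 0, "ry": 0, "rz": 0}
    - {"x": 0.03, "y": 0.16, "z": -6.5, "rx": 0, "ry": 0, "rz": 0}
    - {"x": 0.03, "y": 0.16, "z": -7, "rx": 0, "ry": 0, "rz": 0}
    - {"x": 0.03, "y": 0.16, "z": -7, "rx": 0, "ry": 0, "rz": 0}
    - {"x": 0.03, "y": 0.16, "z": -7, "rx": 0, "ry": 0, "rz": 0}
  hand: 5.75

```text
clock: 8.3
position: [553.2, 233.4, 197.9]
tcp_rot: [-180.0, -0.0, 2.5]
ft_force: [-0.2, 0.1, -1.6]
width: 0.676
finger_force: 5.6
```

```bash
cat > m.py <<'E'
from h import *
o=arm.get_obs(); print(o['position'],o['tcp_rot'],o['ft_force'],o['width']*85.4,o['finger_force'])
ims=[]
for n,r in(('top',(180,150)),('side',(230,190))):
    c=cam(n); y,x=r; ims.append(cv2.resize(c['pixels'][y:y+100,x:x+66],(396,600),interpolation=cv2.INTER_CUBIC))
    C=cloud(c); X,Y,Z=C[...,0],C[...,1],C[...,2]
    t=(np.hypot(X-552,Y-231)<40)&(Z>52)&(Z<170)&(X>540)
    p=C[t]; print(n,'zmin',np.sort(p[:,2])[:5].round(1))
    z0=np.sort(p[:,2])[2]+3
    for k in range(0,48,6):
        q=p[abs(p[:,2]-z0-k)<3]
        if len(q)>3: print(int(z0+k),len(q),((q.min(0)+q.max(0))/2).round(1)[:2],np.ptp(q,0).round(1)[:2])
import sys
save(cv2.convertScaleAbs(np.hstack(ims),alpha=1.8),sys.argv[1])
E
python3 m.py g4
```

```text
[553.20429815 233.35909989 197.90735259] [-1.79984552e+02 -4.58952223e-02  2.49406790e+00] [-0.2165758   0.1426264  -1.60673368] 57.71857408814955 5.580295136896893
top zmin [52.2 67.5 68.1 68.1 69.9]
71 4 [551.7 225.6] [4.1 4.7]
89 5 [553.1 223.3] [6.7 4.2]
side zmin [66.7 68.3 68.7 68.9 69.1]
71 18 [552.  233.9] [ 7.8 17.1]
77 11 [552.2 234.3] [ 9.3 13.9]
83 8 [551.7 234. ] [ 8.4 15.5]
89 17 [552.1 233.4] [ 9.5 21.6]
95 16 [551.  233.4] [ 7.  22.4]
101 19 [551.9 233.7] [ 8.8 20.5]
107 18 [551.5 233. ] [ 8.8 21.6]
113 16 [551.  234.3] [ 6.5 18.6]
```

View pics/g4.png

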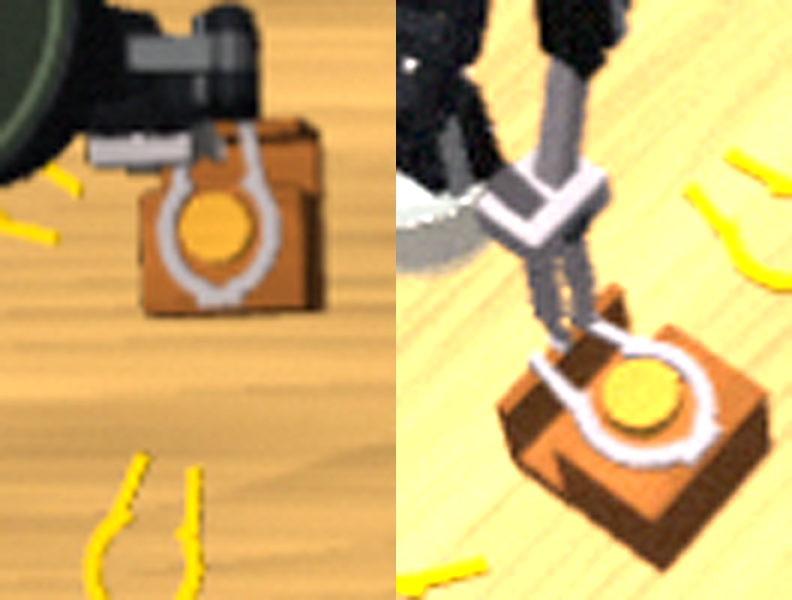

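Call:
arm_command:
  deltas:
    - {"x": 0, "y": 0, "z": -0.3, "rx": 0, "ry": 0, "rz": 0}
    - {"x": 0, "y": 0, "z": -0.3, "rx": 0, "ry": 0, "rz": 0}
    - {"x": 0, "y": 0, "z": -0.3, "rx": 0, "ry": 0, "rz": 0}

```text
clock: 8.7
position: [552.8, 233.5, 194.4]
tcp_rot: [-180.0, 0.0, 2.5]
ft_force: [-1.0, -0.1, -2.3]
width: 0.675
finger_force: 5.6
```

Call:
arm_command:
  deltas:
    - {"x": -0.03, "y": -0.14, "z": 0, "rx": 0, "ry": 0, "rz": 0}
    - {"x": -0.03, "y": -0.14, "z": -0.3, "rx": 0, "ry": 0, "rz": 0}
    - {"x": -0.03, "y": -0.14, "z": -0.7, "rx": 0, "ry": 0, "rz": 0}
    - {"x": -0.03, "y": -0.14, "z": -1.0, "rx": 0, "ry": 0, "rz": 0}
    - {"x": -0.03, "y": -0.14, "z": -1.0, "rx": 0, "ry": 0, "rz": 0}
    - {"x": -0.03, "y": -0.14, "z": -1.0, "rx": 0, "ry": 0, "rz": 0}

```text
clock: 9.3
position: [552.5, 232.0, 184.2]
tcp_rot: [180.0, 0.0, 2.5]
ft_force: [-0.4, 0.4, -1.8]
width: 0.672
finger_force: 5.6
```

Call:
arm_command:
  deltas:
    - {"x": 0, "y": 0, "z": -0.3, "rx": 0, "ry": 0, "rz": 0}
    - {"x": 0, "y": 0, "z": -0.6, "rx": 0, "ry": 0, "rz": 0}
    - {"x": 0, "y": 0, "z": -0.6, "rx": 0, "ry": 0, "rz": 0}

```text
clock: 9.6
position: [552.3, 232.0, 177.8]
tcp_rot: [180.0, 0.0, 2.5]
ft_force: [-0.4, 0.3, -1.7]
width: 0.673
finger_force: 5.6
```

Call:
arm_command:
  deltas:
    - {"x": 0, "y": 0, "z": -0.3, "rx": 0, "ry": 0, "rz": 0}
    - {"x": 0, "y": 0, "z": -0.6, "rx": 0, "ry": 0, "rz": 0}
    - {"x": 0, "y": 0, "z": -0.9, "rx": 0, "ry": 0, "rz": 0}
    - {"x": 0, "y": 0, "z": -0.9, "rx": 0, "ry": 0, "rz": 0}
    - {"x": 0, "y": 0, "z": -0.9, "rx": 0, "ry": 0, "rz": 0}

```text
clock: 10.1
position: [552.5, 232.0, 169.2]
tcp_rot: [180.0, 0.0, 2.5]
ft_force: [0.0, 0.1, -1.6]
width: 0.674
finger_force: 5.6
```

```bash
sed -i 's/(180,150)/(170,150)/' m.py; python3 m.py g5
```

```text
[552.51829434 231.98537585 169.24438035] [1.79995142e+02 3.22663021e-03 2.50392794e+00] [ 0.02185159  0.07999704 -1.55671916] 57.53021071972505 5.579267714638263
top zmin [63.8 64.8 66.5 69.2 74. ]
side zmin [52.7 53.9 54.  55.7 55.8]
57 8 [547.7 232.7] [ 2.3 18.7]
63 18 [550.6 232.1] [ 7.8 22.1]
69 16 [550.9 231.9] [ 9.6 22.3]
75 18 [551. 233.] [ 7.7 20.1]
81 16 [550.2 232.2] [ 6.6 20.8]
87 12 [550.7 231.9] [ 8.2 20.2]
93 6 [550.5 234.4] [ 7.8 14.6]
```

View pics/g5.png

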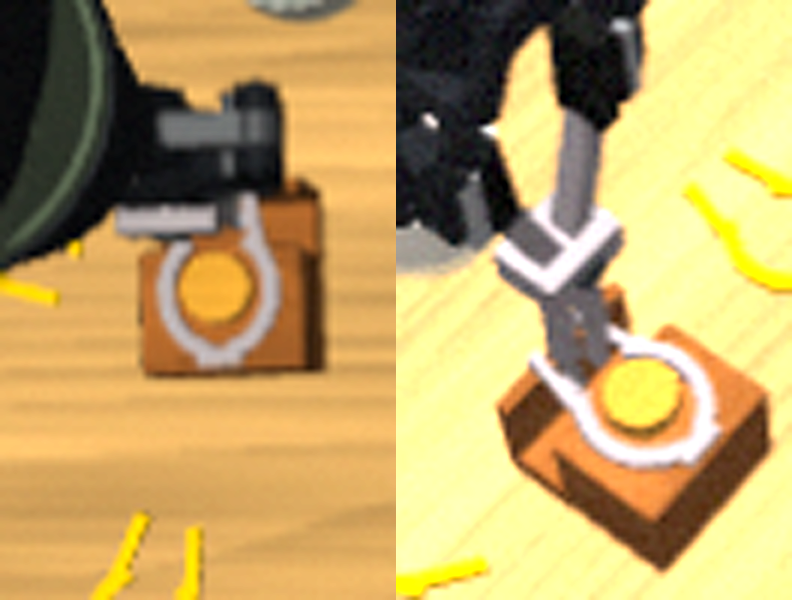

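Call:
arm_command:
  deltas:
    - {"x": 0, "y": 0, "z": 0, "rx": 0, "ry": 0, "rz": 0}
    - {"x": 0, "y": 0, "z": 0, "rx": 0, "ry": 0, "rz": 0}
    - {"x": 0, "y": 0, "z": 0, "rx": 0, "ry": 0, "rz": 0}
    - {"x": 0, "y": 0, "z": 0, "rx": 0, "ry": 0, "rz": 0}
  hand: 4.6
  newtons: 35

```text
clock: 10.6
position: [552.6, 232.0, 169.4]
tcp_rot: [-180.0, -0.0, 2.5]
ft_force: [0.7, 0.4, 0.2]
width: 0.543
finger_force: 13.4
```

Call:
arm_command:
  deltas:
    - {"x": 0, "y": 0, "z": 0, "rx": 0, "ry": 0, "rz": 0}
    - {"x": 0, "y": 0, "z": 0, "rx": 0, "ry": 0, "rz": 0}
    - {"x": 0, "y": 0, "z": 0, "rx": 0, "ry": 0, "rz": 0}
    - {"x": 0, "y": 0, "z": 0, "rx": 0, "ry": 0, "rz": 0}
    - {"x": 0, "y": 0, "z": 0, "rx": 0, "ry": 0, "rz": 0}
    - {"x": 0, "y": 0, "z": 0, "rx": 0, "ry": 0, "rz": 0}
    - {"x": 0, "y": 0, "z": 0, "rx": 0, "ry": 0, "rz": 0}
  hand: 3.1

```text
clock: 11.3
position: [552.5, 232.0, 169.3]
tcp_rot: [-180.0, 0.0, 2.5]
ft_force: [-0.9, 1.2, -1.4]
width: 0.385
finger_force: 34.8
```

```bash
python3 m.py g6
```

```text
[552.50445475 232.04025753 169.27985991] [-1.79997440e+02  4.12059271e-04  2.50416352e+00] [-0.88585106  1.21458576 -1.38511481] 32.886795161707184 34.788122214558825
top zmin [55.8 57.1 57.1 60.2 61.6]
60 4 [553.7 211.6] [6.6 1.7]
66 7 [553.1 215.8] [6.6 8.1]
72 5 [553.8 215.7] [8.3 3. ]
78 4 [553.9 215. ] [6.4 0.5]
side zmin [53.3 53.7 53.7 53.7 53.8]
56 14 [550.1 233. ] [ 8.6 38.6]
62 16 [550.3 232.2] [ 6.6 38.1]
68 14 [549.5 232.1] [ 7.9 35.2]
74 17 [550.4 233.5] [ 7.5 32.9]
80 16 [549.9 232.2] [ 7.7 30.8]
86 6 [550.7 242.8] [6.6 7.5]
92 5 [549.5 245.7] [7.6 1.1]
```

View pics/g6.png

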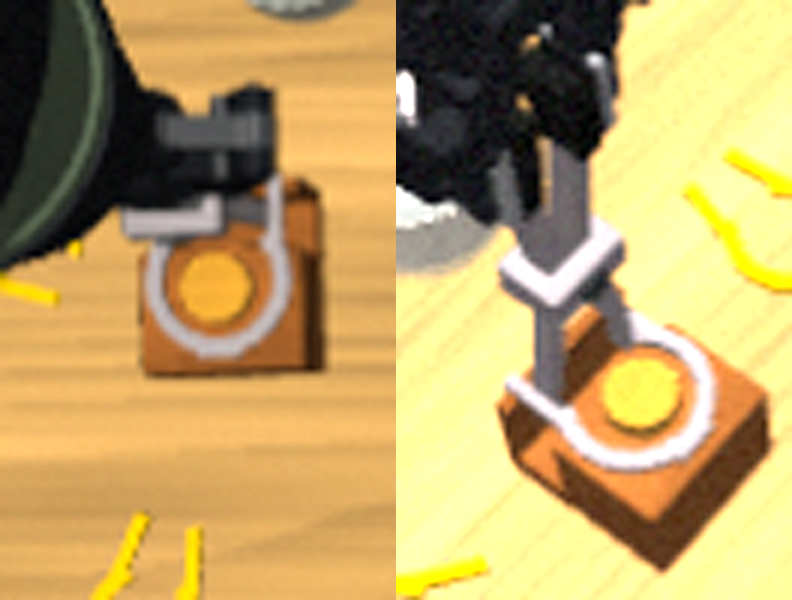

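Call:
arm_command:
  deltas:
    - {"x": 0, "y": 0, "z": 0.2, "rx": 0, "ry": 0, "rz": 0}
    - {"x": 0, "y": 0, "z": 0.6, "rx": 0, "ry": 0, "rz": 0}
    - {"x": 0, "y": 0, "z": 1.2, "rx": 0, "ry": 0, "rz": 0}
    - {"x": 0, "y": 0, "z": 2.2, "rx": 0, "ry": 0, "rz": 0}
    - {"x": 0, "y": 0, "z": 3.6, "rx": 0, "ry": 0, "rz": 0}
    - {"x": 0, "y": 0, "z": 5.1, "rx": 0, "ry": 0, "rz": 0}
    - {"x": 0, "y": 0, "z": 6.6, "rx": 0, "ry": 0, "rz": 0}
    - {"x": 0, "y": 0, "z": 8.1, "rx": 0, "ry": 0, "rz": 0}
    - {"x": 0, "y": 0, "z": 9.4, "rx": 0, "ry": 0, "rz": 0}
    - {"x": 0, "y": 0, "z": 10.3, "rx": 0, "ry": 0, "rz": 0}
    - {"x": 0, "y": 0, "z": 10.5, "rx": 0, "ry": 0, "rz": 0}
    - {"x": 0, "y": 0, "z": 10.5, "rx": 0, "ry": 0, "rz": 0}

```text
clock: 12.6
position: [552.4, 232.1, 274.3]
tcp_rot: [-180.0, 0.0, 2.5]
ft_force: [0.1, -0.0, -2.8]
width: 0.395
finger_force: 34.8
```

```bash
cat > r.py <<'E'
from h import *
import sys
o=arm.get_obs(); print(o['clock'],o['position'],o['tcp_rot'],o['ft_force'],o['width']*85.4,o['finger_force'])
cx,cy=map(float,sys.argv[1:3]); z=float(sys.argv[3])   # expected ring centre, height
for n in('top','side'):
    c=cam(n); C=cloud(c); X,Y,Z=C[...,0],C[...,1],C[...,2]
    hsv=cv2.cvtColor(c['pixels'],cv2.COLOR_RGB2HSV).astype(int)
    R=np.hypot(X-cx,Y-cy)
    m=(R<34)&(R>17)&(abs(Z-z)<9)&(hsv[...,1]<110)&(hsv[...,2]>60)&(X<cx+10)
    v,u=np.nonzero(m); p=C[m]
    if len(p)<10: print(n,'few',len(p)); continue
    A=np.c_[p[:,:2]-[cx,cy],np.ones(len(p))]; k=np.linalg.lstsq(A,p[:,2],rcond=None)[0]
    P=onz(c,np.c_[u,v],np.median(p[:,2]))[:,:2]
    s=np.linalg.lstsq(np.c_[2*P,np.ones(len(P))],(P**2).sum(1),rcond=None)[0]
    print(n,len(p),'z',np.median(p[:,2]).round(1),'slope deg',np.degrees(k[:2]).round(1),'circle',s[:2].round(1),np.sqrt(s[2]+s[:2]@s[:2]).round(1),'x',P[:,0].min().round(1),'y',P[:,1].min().round(1),P[:,1].max().round(1))
    g=(hsv[...,1]<110)&(abs(Z-126)<6)&(np.hypot(X-605.6,Y+23.6)<25); print(' stub',g.sum(),C[g].mean(0).round(1) if g.any() else '')
E
python3 r.py 526.5 231 152
```

```text
12.6 [552.43364609 232.0745019  274.28199621] [-1.79993574e+02  5.70816529e-03  2.51177990e+00] [ 0.11084668 -0.01948994 -2.79740146] 33.71117540421705 34.78418322123616
top 158 z 152.0 slope deg [ 2.3 -0.6] circle [529.  230.4] 23.6 x 503.1 y 204.7 257.9
 stub 246 [605.8 -24.3 127.8]
side 175 z 151.1 slope deg [ 2.8 -0.2] circle [526.7 231.7] 23.2 x 499.6 y 204.8 258.2
 stub 174 [605.4 -22.2 126.7]
```

Call:
arm_command:
  deltas:
    - {"x": 0.2, "y": -0.5, "z": 0, "rx": 0, "ry": 0, "rz": 0}
    - {"x": 0.5, "y": -1.7, "z": 0, "rx": 0, "ry": 0, "rz": 0}
    - {"x": 1.1, "y": -3.5, "z": 0, "rx": 0, "ry": 0, "rz": 0}
    - {"x": 1.8, "y": -6, "z": 0, "rx": 0, "ry": 0, "rz": 0}
    - {"x": 2.6, "y": -8.7, "z": 0, "rx": 0, "ry": 0, "rz": 0}
    - {"x": 3.5, "y": -11.5, "z": 0, "rx": 0, "ry": 0, "rz": 0}
    - {"x": 4.3, "y": -14.3, "z": 0, "rx": 0, "ry": 0, "rz": 0}
    - {"x": 5.2, "y": -17.1, "z": 0, "rx": 0, "ry": 0, "rz": 0}
    - {"x": 6, "y": -19.8, "z": 0, "rx": 0, "ry": 0, "rz": 0}
    - {"x": 6.8, "y": -22.2, "z": 0, "rx": 0, "ry": 0, "rz": 0}
    - {"x": 7.4, "y": -24.2, "z": 0, "rx": 0, "ry": 0, "rz": 0}
    - {"x": 7.8, "y": -25.3, "z": 0, "rx": 0, "ry": 0, "rz": 0}

```text
clock: 13.9
position: [630.5, -24.2, 274.2]
tcp_rot: [180.0, 0.0, 2.3]
ft_force: [-1.1, 0.1, -1.3]
width: 0.391
finger_force: 34.8
```

Call:
arm_command:
  deltas:
    - {"x": 0, "y": -0.15, "z": 0, "rx": 0, "ry": 0, "rz": 0}
    - {"x": 0, "y": -0.15, "z": 0, "rx": 0, "ry": 0, "rz": 0}
    - {"x": 0, "y": -0.15, "z": 0, "rx": 0, "ry": 0, "rz": 0}
    - {"x": 0, "y": -0.15, "z": 0, "rx": 0, "ry": 0, "rz": 0}
    - {"x": 0, "y": -0.15, "z": 0, "rx": 0, "ry": 0, "rz": 0}

```text
clock: 14.4
position: [630.4, -21.7, 274.3]
tcp_rot: [-180.0, -0.0, 2.6]
ft_force: [0.2, -0.8, -1.8]
width: 0.393
finger_force: 34.8
```

```bash
python3 r.py 605 -24 152
```

```text
14.4 [630.44588549 -21.69997431 274.31902766] [-1.79986496e+02 -3.65651673e-04  2.56446229e+00] [ 0.19707828 -0.78854052 -1.83267432] 33.522633763560705 34.8388450524908
top few 0
side 122 z 151.3 slope deg [1.7 0.3] circle [606.  -21.6] 23.4 x 579.7 y -49.1 5.7
 stub 120 [604.7 -21.5 126.3]
```

Call:
arm_command:
  deltas:
    - {"x": 0, "y": -0.12, "z": -0.5, "rx": 0, "ry": 0, "rz": 0}
    - {"x": 0, "y": -0.12, "z": -1, "rx": 0, "ry": 0, "rz": 0}
    - {"x": 0, "y": -0.12, "z": -1.5, "rx": 0, "ry": 0, "rz": 0}
    - {"x": 0, "y": -0.12, "z": -1.5, "rx": 0, "ry": 0, "rz": 0}
    - {"x": 0, "y": -0.12, "z": -1.5, "rx": 0, "ry": 0, "rz": 0}
    - {"x": 0, "y": -0.12, "z": -1.5, "rx": 0, "ry": 0, "rz": 0}

```text
clock: 15.1
position: [630.6, -23.7, 259.4]
tcp_rot: [180.0, -0.0, 2.5]
ft_force: [0.5, -0.6, -2.2]
width: 0.391
finger_force: 34.8
```

```bash
cp side.npz side_hi.npz; python3 r.py 605 -24 136
python3 - <<'E'
from h import *
c=load('side'); C=cloud(c); X,Y,Z=C[...,0],C[...,1],C[...,2]; R=np.hypot(X-605.6,Y+23.5)
for lab,m in(('gear',(R<48)&(R>26)&(abs(Z-62)<4)),('hous',(R>60)&(R<85)&(abs(Z-50)<4)),('stubtop',(R<16)&(abs(Z-127)<4)),('table',(R>100)&(R<180)&(abs(Z)<5))):
    p=C[m]; k=np.linalg.lstsq(np.c_[p[:,:2],np.ones(len(p))],p[:,2],rcond=None)[0]; print(lab,len(p),np.degrees(k[:2]).round(2),p[:,2].mean())
a=cv2.resize(c['pixels'][140:240,240:330],(540,600),interpolation=cv2.INTER_CUBIC); save(cv2.convertScaleAbs(a,alpha=1.8),'h1')
E
```

```text
15.1 [630.58968781 -23.74303897 259.44235692] [ 1.79999345e+02 -1.19014311e-02  2.50278992e+00] [ 0.51441249 -0.64179183 -2.24332562] 33.36942369537454 34.832841765964986
top few 0
side 114 z 136.4 slope deg [1.4 0.4] circle [606.  -23.5] 23.2 x 579.1 y -51.2 3.6
 stub 127 [606.9 -24.8 126.8]
gear 588 [0.24 0.12] 61.21517661363277
hous 540 [ 0.01 -0.08] 49.16272860551531
stubtop 93 [-0.06  0.5 ] 127.44029846102981
table 8537 [0.01 0.04] -0.6884785968517192
```

View pics/h1.png

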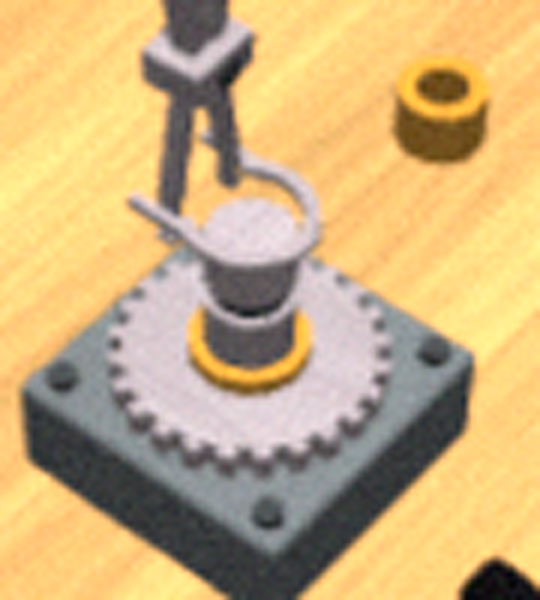

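Run:
```python
from h import *
c=load('side')
im=cv2.cvtColor(cv2.imread('pics/side0.png'),cv2.COLOR_BGR2GRAY).astype(int)
print(proj(c,[[606,-23,128]]).round(1)); print(im[168:204:2,268:298:2])
for n,z in(('side_hi',151.3),('side',136.4)):
    d=load(n); C=cloud(d); X,Y,Z=C[...,0],C[...,1],C[...,2]
    hsv=cv2.cvtColor(d['pixels'],cv2.COLOR_RGB2HSV).astype(int)
    cx,cy=(606,-22); R=np.hypot(X-cx,Y-cy)
    m=(R>17)&(R<48)&(abs(Z-z)<5)&(hsv[...,1]<110)&((abs(X-632)>7)|(abs(Y+21)>40))&(abs(Y-cy)<32)
    p=C[m]
    for lo,hi in((-30,-20),(-20,-10),(-10,0),(0,10),(10,20),(29,42)):
        q=p[(p[:,0]-cx>lo)&(p[:,0]-cx<hi)]; print(n,lo,len(q),np.median(q[:,2]).round(2) if len(q) else '', np.percentile(q[:,2],85).round(2) if len(q) else '')
    k=np.linalg.lstsq(np.c_[p[:,:2]-[cx,cy],np.ones(len(p))],p[:,2],rcond=None)[0]; print('fit deg',np.degrees(k[:2]).round(2),k[2])
```

```text
[[281.1 178.3]]
[[132 134 137 131 117 121 118 123 119 113 110 113 121 124 113]
 [133 132 126 118 121 120 123 121 113 110 120 122 115 117 120]
 [131 124 118 122 122 123 117 114 112 116 123 114 114 125 127]
 [121 118 123 122 126 123 122 127 125 127 116 118 125 125 122]
 [117 123 121 124 124 126 126 121 125 127 131 126 129 116 115]
 [122 125 110 114 126 124 124 126 127 132 136 120 119 117 119]
 [121 104  89 101 125 121 126 128 134 129 129  93 120 121 117]
 [ 93  86 100  67 103 122 125 131 129 127  75 104 112 119 121]
 [113 109 116  62  46  68  86  88  86  58  45 110  96 112 125]
 [117 118 122  63  50  53  52  50  50  51  44 110 118 122  81]
 [119 117 119  97  49  48  52  50  51  47  79 117 122 116 118]
 [120 119 117 109  56  45  52  52  48  30 104 113 119 119 117]
 [118 118 121  61  91  86  30  13  57 101  56 117 118 117 117]
 [118 116 118  59  50  58  80  78  66  53  40 121 119 117 117]
 [120 120 124  57  45  50  46  49  49  45  46 121 123 121 121]
 [118 119 108  96  46  51  50  51  51  46  76 115 110 125 121]
 [117 117  65 114  98  54  48  48  47  95 119  70 117 121 125]
 [120 118 113  63  99 116 117 114 122 101  64 100 116 119 122]]
side_hi -30 26 150.63 152.07
side_hi -20 41 151.0 152.22
side_hi -10 31 151.63 152.99
side_hi 0 28 151.59 153.14
side_hi 10 27 152.42 153.58
side_hi 29 13 153.19 155.61
fit deg [2.23 0.49] 151.50955557308475
side -30 26 135.87 137.28
side -20 38 136.27 137.6
side -10 28 137.03 137.74
side 0 26 137.1 137.91
side 10 30 138.03 139.14
side 29 12 139.41 140.83
fit deg [3.2 0.1] 136.81485561981978
```

Call:
arm_command:
  deltas:
    - {"x": 0.14, "y": 0.02, "z": 0, "rx": 0, "ry": 0.011, "rz": 0}
    - {"x": 0.28, "y": 0.04, "z": 0, "rx": 0, "ry": 0.022, "rz": 0}
    - {"x": 0.42, "y": 0.06, "z": -0.1, "rx": 0, "ry": 0.034, "rz": 0}
    - {"x": 0.55, "y": 0.07, "z": -0.1, "rx": 0, "ry": 0.045, "rz": 0}
    - {"x": 0.55, "y": 0.07, "z": -0.1, "rx": 0, "ry": 0.045, "rz": 0}
    - {"x": 0.55, "y": 0.07, "z": -0.1, "rx": 0, "ry": 0.045, "rz": 0}
    - {"x": 0.55, "y": 0.07, "z": -0.1, "rx": 0, "ry": 0.045, "rz": 0}

```text
clock: 15.9
position: [635.9, -23.1, 258.3]
tcp_rot: [-179.9, 2.6, 2.5]
ft_force: [0.7, 0.6, -1.9]
width: 0.395
finger_force: 34.8
```

```bash
cat > t.py <<'E'
from h import *
import sys
z=float(sys.argv[1])
for _ in range(2):
    d=cam('side'); C=cloud(d); X,Y,Z=C[...,0],C[...,1],C[...,2]
    hsv=cv2.cvtColor(d['pixels'],cv2.COLOR_RGB2HSV).astype(int)
    cx,cy=(606,-23); R=np.hypot(X-cx,Y-cy)
    m=(R>19.5)&(R<48)&(abs(Z-z)<5)&(hsv[...,1]<110)&(abs(X-632)>7)&(abs(Y-cy)<32)
    p=C[m]; k=np.linalg.lstsq(np.c_[p[:,:2]-[cx,cy],np.ones(len(p))],p[:,2],rcond=None)[0]; print('fit deg',np.degrees(k[:2]).round(2),k[2])
    print([np.median(p[(p[:,0]-cx>a)&(p[:,0]-cx<b),2]).round(1) for a,b in((-30,-20),(-20,-10),(-10,0),(0,10),(10,20),(29,42))])
    q=p[p[:,0]<cx+12]; print('x',q[:,0].min(),'y',q[:,1].min(),q[:,1].max())
    s=np.linalg.lstsq(np.c_[2*q[:,:2],np.ones(len(q))],(q[:,:2]**2).sum(1),rcond=None)[0]; print('circle',s[:2],np.sqrt(s[2]+s[:2]@s[:2]))
    g=(R<22)&(abs(Z-120)<12)&(Z<z-4)&(hsv[...,1]<110); print('stub',g.sum(),cv2.minAreaRect(C[g][:,:2].astype(np.float32)))
o=arm.get_obs(); print(o['clock'],o['position'],o['tcp_rot'],o['ft_force'],o['width']*85.4,o['finger_force'])
E
python3 t.py 136
```

```text
fit deg [0.64 0.29] 136.96530182727895
[np.float64(136.7), np.float64(137.1), np.float64(137.0), np.float64(137.3), np.float64(137.5), np.float64(136.8)]
x 579.9137314082873 y -50.02445953668206 3.8907102922007084
circle [606.57457964 -22.7216861 ] 23.705967098480887
stub 174 ((606.2376708984375, -23.287052154541016), (31.255029678344727, 35.57155227661133), 40.17586135864258)
fit deg [0.1  0.46] 136.99359483421975
[np.float64(136.8), np.float64(137.3), np.float64(137.2), np.float64(137.5), np.float64(137.1), np.float64(136.7)]
x 579.5910332997167 y -50.32483087476231 3.8424195964864793
circle [606.53045828 -22.65931537] 23.733434462491267
stub 174 ((606.196044921875, -23.343637466430664), (31.628183364868164, 34.328304290771484), 37.77876663208008)
16.0 [635.93353706 -22.95081071 258.37623374] [-179.87891608    2.56718306    2.50889395] [ 0.67005812 -0.15066674 -2.65613152] 32.834963043525335 34.834046522119024
```

Call:
arm_command:
  deltas:
    - {"x": -0.04, "y": -0.02, "z": 0, "rx": 0, "ry": 0, "rz": 0}
    - {"x": -0.04, "y": -0.02, "z": -0.3, "rx": 0, "ry": 0, "rz": 0}
    - {"x": -0.04, "y": -0.02, "z": -0.7, "rx": 0, "ry": 0, "rz": 0}
    - {"x": -0.04, "y": -0.02, "z": -1.1, "rx": 0, "ry": 0, "rz": 0}
    - {"x": -0.04, "y": -0.02, "z": -1.4, "rx": 0, "ry": 0, "rz": 0}
    - {"x": -0.04, "y": -0.02, "z": -1.5, "rx": 0, "ry": 0, "rz": 0}
    - {"x": -0.04, "y": -0.02, "z": -1.5, "rx": 0, "ry": 0, "rz": 0}

```text
clock: 16.7
position: [635.6, -23.2, 243.1]
tcp_rot: [-179.9, 2.6, 2.5]
ft_force: [-0.2, -0.2, -1.8]
width: 0.392
finger_force: 34.8
```

```bash
python3 t.py 122
```

```text
fit deg [-0.28  0.24] 122.01559223561254
[np.float64(121.6), np.float64(122.7), np.float64(122.5), np.float64(122.5), np.float64(122.4), np.float64(121.3)]
x 579.9353652556081 y -50.228640098363655 3.9280451441040896
circle [606.74538152 -22.9967042 ] 24.19502553074476
stub 2 ((603.5298461914062, -21.8518123626709), (34.24885177612305, 0.0), -127.88604736328125)
fit deg [ 0.57 -0.28] 122.03393941170432
[np.float64(122.0), np.float64(122.0), np.float64(122.3), np.float64(121.9), np.float64(122.2), np.float64(122.1)]
x 579.2392253542331 y -51.2918483071 2.924712431365265
circle [606.71904499 -23.32395263] 23.998026978862367
stub 6 ((598.5428466796875, -18.166444778442383), (34.35643768310547, 13.065601348876953), 52.72959899902344)
16.8 [635.66095244 -23.20417336 243.38264342] [-179.88799743    2.56734987    2.5055951 ] [ 0.63264939 -0.60641253 -2.28611975] 33.310640142037656 34.834747443164815
```

Call:
arm_command:
  deltas:
    - {"x": -0.03, "y": 0, "z": -0.2, "rx": 0, "ry": 0, "rz": 0}
    - {"x": -0.03, "y": 0, "z": -0.6, "rx": 0, "ry": 0, "rz": 0}
    - {"x": -0.03, "y": 0, "z": -1.0, "rx": 0, "ry": 0, "rz": 0}
    - {"x": -0.03, "y": 0, "z": -1.4, "rx": 0, "ry": 0, "rz": 0}
    - {"x": -0.03, "y": 0, "z": -1.8, "rx": 0, "ry": 0, "rz": 0}
    - {"x": -0.03, "y": 0, "z": -2.05, "rx": 0, "ry": 0, "rz": 0}
    - {"x": -0.03, "y": 0, "z": -2.13, "rx": 0, "ry": 0, "rz": 0}
    - {"x": -0.03, "y": 0, "z": -2.13, "rx": 0, "ry": 0, "rz": 0}
    - {"x": -0.03, "y": 0, "z": -2.13, "rx": 0, "ry": 0, "rz": 0}
    - {"x": -0.03, "y": 0, "z": -2.13, "rx": 0, "ry": 0, "rz": 0}

```text
clock: 17.8
position: [635.4, -23.2, 222.2]
tcp_rot: [-179.9, 2.6, 2.5]
ft_force: [0.0, -0.7, -2.1]
width: 0.395
finger_force: 34.9
```

```bash
python3 t.py 100.7
```

```text
fit deg [0.36 0.19] 101.12031050496562
[np.float64(101.3), np.float64(101.3), np.float64(101.6), np.float64(101.6), np.float64(101.6), np.float64(101.2)]
x 580.0060769892932 y -49.381167672557524 2.6036835267114498
circle [606.23645446 -22.83061921] 23.915317226937653
stub 0 ((0.0, 0.0), (0.0, 0.0), 0.0)
fit deg [-0.26  0.62] 100.86215945976522
[np.float64(101.2), np.float64(101.0), np.float64(100.7), np.float64(101.1), np.float64(101.7), np.float64(100.8)]
x 580.2618098989126 y -49.75703807206281 3.5712386385985724
circle [606.4279674  -23.06094125] 23.987783417454107
stub 0 ((0.0, 0.0), (0.0, 0.0), 0.0)
17.9 [635.35338755 -23.15441991 222.12226589] [-179.88472528    2.56442593    2.51294419] [-0.64322137 -0.06994868 -2.88274175] 33.52764532237543 34.84427812234571
```

```bash
python3 -c "
from workcell import arm
print(arm.job_done())"
```

```text
the job is handed in; nothing more can be done
None
```

The job is handed in at about 18 s of the 72 s allowed. The pliers are squeezed to the stop, holding the fully spread ring around the stub at about z = 100 mm. By the side camera the ring is level within about half a degree and centred within about half a millimetre, and the wrist force shows only the carried weight; the arm hid the ring from the top camera, so this rests on one view.

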